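Put four plaster dental models in their trays

TASK

Put the four plaster models away, each in its own steel tray: the large full arch in the largest tray, the small child's arch in the smaller, nearly square tray, the half arch in the long narrow tray and the single-tooth die in the round tray. Each must end upright and flat on its tray's floor inside the lip; set them down rather than dropping them. Leave the two dropper bottles standing where they are.

Things in the scene. Friction and masses are not known exactly. Their poses are not given: they have to be found in the camera images.
- model_large: Largest plaster model, a whole adult arch: cream D-shaped block, 14 ochre teeth in a horseshoe, 52 mm (x) by 64 mm (y), 130 g. Flat parallel faces at +x and -x; corners at -x cut off (that face is 36 mm long). Origin: centre of its underside, z up; about 37 mm tall. Lower 24 mm has upright sides; gripped with the fingertips 9 mm above the underside, fingers clear the tray lips.
- model_small: Smaller plaster model, a child's whole arch: cream D-shaped block, horseshoe of ochre teeth, 36 mm (x) by 42 mm (y), 60 g. Flat parallel faces at +x and -x; corners at -x cut off (that face is 23 mm long). Origin: centre of its underside, z up; about 35 mm tall. Lower 24 mm has upright sides; gripped with the fingertips 9 mm above the underside, fingers clear the tray lips.
- model_half: Plaster model of half an arch: narrow cream rectangular bar with one row of 7 ochre teeth, 24 mm (x) by 60 mm (y), 60 g. Origin: centre of its underside, z up; about 37 mm tall. Lower 24 mm has upright sides; gripped with the fingertips 9 mm above the underside, fingers clear the tray lips.
- model_die: Plaster die of a single tooth: small round cream cylinder 22 mm in diameter with one ochre tooth on top, 25 g. Origin: centre of its underside, z up; about 37 mm tall. Lower 24 mm has upright sides; gripped with the fingertips 9 mm above the underside, fingers clear the tray lips.
- tray_large: Largest rectangular shallow tray. Fixed, bare steel. Origin: centre of its underside, on the desk. Floor top 3 mm above the origin; lip 4 mm thick, its top 9 mm above the origin. Inside 72 mm (its x) by 84 mm (its y).
- tray_small: Smaller, nearly square shallow tray. Fixed, bare steel. Origin: centre of its underside, on the desk. Floor top 3 mm above the origin; lip 4 mm thick, its top 9 mm above the origin. Inside 54 mm (its x) by 60 mm (its y).
- tray_long: Long narrow shallow tray. Fixed, bare steel. Origin: centre of its underside, on the desk. Floor top 3 mm above the origin; lip 4 mm thick, its top 9 mm above the origin. Inside 44 mm (its x) by 80 mm (its y).
- tray_round: Small round shallow tray. Fixed, bare steel. Origin: centre of its underside, on the desk. Floor top 3 mm above the origin; lip 4 mm thick, its top 9 mm above the origin. Inside diameter 44 mm.
- bottle_black: Loose dropper bottle standing upright among the models, black with a black cap and a pale label, 25 mm in diameter, 60 mm tall, 30 g; origin at the centre of its underside. Not to be moved.
- bottle_yellow: Loose dropper bottle standing upright among the models, black with a yellow cap and a pale label, 25 mm in diameter, 60 mm tall, 30 g; origin at the centre of its underside. Not to be moved.
There are look-alikes about, which are no part of the job. What is shaped like the tray_large but black or pink is not meant.

How it is judged:
At the end, for the whole second after the job is handed in: Each model is in its own tray: centre within 18 mm of the tray's centre, underside less than 6 mm above the tray's underside (floor top is at 3 mm), upright within 0.05 rad, slower than 10 mm/s and not touched by the fingers (horizontal distance between model_large and tray_large below 0.018 m and z of model_large in the frame of tray_large below 0.006 m and angle between each of model_large, model_small, model_half, model_die's own z axis and vertical below 0.05 rad and linear speed of each of model_large, model_small, model_half, model_die below 0.01 m/s and contact force between the fingers and model_large below 0.05 N and horizontal distance between model_small and tray_small below 0.018 m and z of model_small in the frame of tray_small below 0.006 m and contact force between the fingers and model_small below 0.05 N and horizontal distance between model_half and tray_long below 0.018 m and z of model_half in the frame of tray_long below 0.006 m and contact force between the fingers and model_half below 0.05 N and horizontal distance between model_die and tray_round below 0.018 m and z of model_die in the frame of tray_round below 0.006 m and contact force between the fingers and model_die below 0.05 N).
It fails at once if a model is let go in the air (underside more than 25 mm above the desk with no finger touching it) ((height (world z) of model_large above 0.025 m and contact force between the fingers and model_large below 0.01 N) or (height (world z) of model_small above 0.025 m and contact force between the fingers and model_small below 0.01 N) or (height (world z) of model_half above 0.025 m and contact force between the fingers and model_half below 0.01 N) or (height (world z) of model_die above 0.025 m and contact force between the fingers and model_die below 0.01 N)).
It fails at once if the black bottle is moved more than 25 mm or tipped (distance of bottle_black from where it was at the start of the episode above 0.025 m or angle between bottle_black's own z axis and vertical above 0.4 rad).
It fails at once if the yellow bottle is moved more than 25 mm or tipped (distance of bottle_yellow from where it was at the start of the episode above 0.025 m or angle between bottle_yellow's own z axis and vertical above 0.4 rad).
It also fails if it takes over 102 s, if anything falls off the work surface, if the arm or the gripper's body presses on something with over 40 N, if the wrist force passes 120 N, or if a joint passes its speed limit or range.

ROBOT

A 7-joint arm with a two-finger parallel gripper is mounted at the origin on the work surface. World frame = base frame: x ahead of the robot, y to its left, z up, the work surface at z = 0. Lengths are in m, angles in rad, forces in N, time in s.
With the tool pointing down it reaches from about 0.4 to 0.85 m from the base axis. Payload 10.4 kg.
Tool frame: the origin (TCP) lies on the centre line of the jaws, within the pads' length; the fingertips stand 14 mm ahead of it and the grasp point (between the pads) lies 5 mm behind it (manip.tip_reach is the distance from the TCP to the fingertips, in m); z points along the fingers, y is the line along which they close (so a half turn about z gives the same grasp; the last joint's range is limited). The gripper opens to 85 mm and grips with 20 to 120 N. Pads are 22 mm wide; open, the fingers measure 114 mm over their backs; the gripper's body (76 mm by 85 mm) begins 54 mm behind the grasp point. The pads swing forward as they close: fully open they stand 13 mm farther back than shut.
Start: joints at [1.108, 0.332, -0.065, 1.46, 0.022, 1.35, -0.088], TCP at [0.266, -0.566, 0.245] pointing down, gripper open.
Joint ranges: [-2.6, 2.6], [-0.5, 2.12], [-1.47, 1.34], [0.16, 2.42], [-1.27, 4.41], [0.06, 2.06], [-2.6, 2.6]. Speed limits (rad/s): [2.22, 2.22, 2.79, 2.79, 3.14, 3.14, 3.14].

INTERFACE

Orientations are given as a unit quaternion [x, y, z, w].
In Python, from workcell import manip gives the robot as it stands.
- The arm moves only by the shell command python3 -m pendant 'ROWS' [FORCE]. ROWS is JSON, a list of rows, each a list of 7 numbers: the shift along the tool's x, y, z in units of 50 mm (1.0 is 50 mm), then the turn, a rotation vector about the tool's x, y, z in units of 8 degrees (1.0 is 8 degrees), then the opening, from -1 (shut) to 1 (fully open), so that 0 is half open. In form: [[dx, dy, dz, ax, ay, az, jaw], ...]. A call has exactly 10 rows; each row is the pose to reach, as a shift and turn from the pose commanded when the call began, along the tool's axes at that moment; what a row does not reach only later rows make up. A row lasts 1/8 s, in which the tool goes at most 62.5 mm and 10.7 degrees, less where a joint would pass 70% of its speed; a pose out of reach is approached as far as the arm can. A call with a gripper value outside its range is refused whole. The fingers move at their own pace and stop on an object; FORCE is the grip in N (left out, the last holds). Time passes only in rows, so rows that repeat a pose let the fingers close, or fill a call up. It gives the time, the measured TCP pose, the force, the opening and the grip force at its end, in the units of the state.
- manip.get_obs(): the state, without advancing time (a new reading comes with each control period).
- manip.camera(name): name is "side" or "top"; returns (picture, depth): 384x512x3 uint8, red, green, blue; 384x512 float32, m along the optical axis (not along the pixel's ray), 0 where there is no reading.
- manip.get_calibration(name): a dict with "fx", "fy", "cx", "cy" (pixels), "D" ([k1, k2, p1, p2, k3] as OpenCV has them; the pictures are not rectified), "xyz" and "orientation" of the camera in the world. Camera axes: x right, y up, looking along -z (the intrinsics and any distortion apply to the point x, -y, -z); pixel columns grow to the right and rows downward; lengths in m; the calibration is good to about 2 mm. A picture is of the moment at which its call begins. get_calibration takes no time and is no camera call.
- manip.hand_in(): hands the job in; it is judged then, once.
Trained networks look in the newest picture that a camera, given by its name, has taken for a name from the list of things; names that differ only in an ending like _2 or _b are one class to them, and where a whole thing is asked for, a point or a joint stands for the part that bears it (a point fixed in the world has none). Each returns a list of dicts, best first, with "p" (0 to 1); they miss things now and then, are a little off and sometimes report something else, mostly with a low value. They report only what shows in the picture. A call takes as long as a camera call. They do not tell look-alikes from the thing itself.
- manip.find_in(thing, camera): "box" ([left, top, right, bottom] in pixels, round what is visible of it).
- manip.trace(thing, camera): "pixels" (384x512 bool, what is visible of it) and "box" ([left, top, right, bottom] in pixels, round what is visible of it).
- manip.tip_of(thing, camera): "pixel" ([column, row] in pixels: a listed point, or the origin of a listed thing).
The state is a dict: "clock": time; "joint_pos": joint angles; "joint_velocities": joint speeds; "tau": joint torques, N m; "position": TCP position; "ee_rot": TCP orientation; "ft_force": force on the tool from outside, world axes, zero at the start; "torque": the same for the moment, N m; "grip_width": opening from 0.0 (shut) to 1.0 (fully open); "grasp_force": force on a finger pad.
Only numpy, scipy, OpenCV 4.12 (cv2) and the standard library are available. Lean on these libraries where they do the work, as an engineer would, in place of code of your own. Each camera call takes 0.05 s, during which the arm holds its last target. There are 200 camera calls.

## Working session

There is one attempt and no reset: what is moved stays moved. The work goes in short steps, Python scripts to look and compute and a shell command to move; the robot and the scene stay as the last step left them, time stands still between calls to the robot, and variables do not carry over. Pictures are saved under pics/ and viewed, at most 14 in all, crops included, and the job is handed in when it is done.

```bash
mkdir -p pics; ls; python3 - <<'E'
from workcell import manip
import cv2
for n in("top","side"):
    p,d=manip.camera(n); cv2.imwrite(f"pics/{n}0.png",cv2.resize(p[:,:,::-1],(800,600)))
    print(manip.get_calibration(n))
print(manip.get_obs())
E
```

```text
pics
{'fx': 374.84583404783206, 'fy': 374.84583404783206, 'cx': 256.5840558017293, 'cy': 188.72011825377416, 'D': array([0.00960215, 0.        , 0.        , 0.        , 0.        ]), 'xyz': array([ 0.41152766, -0.10477752,  1.0606121 ]), 'orientation': array([-0.02208582,  0.04451343,  0.707037  , -0.70542855])}
{'fx': 427.3551436070454, 'fy': 427.3551436070454, 'cx': 255.35378444354154, 'cy': 192.50910973359953, 'D': array([0.0357939, 0.       , 0.       , 0.       , 0.       ]), 'xyz': array([-0.13361536,  0.69288509,  0.71959567]), 'orientation': array([-0.15960852,  0.4408123 ,  0.83696865, -0.28229967])}
{'clock': 0.1, 'joint_pos': array([ 1.10840186,  0.33281123, -0.06466035,  1.46088401,  0.02156491,
        1.34987609, -0.08850675]), 'joint_velocities': array([-4.09870006e-04, -1.36619741e-03, -1.10554191e-03,  1.30106205e-03,
        1.71958729e-03, -6.58456437e-04,  6.01678767e-06]), 'tau': array([ 2.29493497e-03, -6.26744914e+01,  4.99983144e-02, -3.92434752e+01,
        1.65973190e-02,  6.74909708e-03,  5.84940096e-07]), 'position': array([ 0.26594532, -0.56523888,  0.24458103]), 'ee_rot': array([ 9.75923178e-01,  2.18113589e-01, -1.58095688e-04, -6.22853682e-04]), 'ft_force': array([0.23849295, 0.01258087, 0.09263964]), 'torque': array([-0.04070751,  0.01632528,  0.01314825]), 'grasp_force': 0.0, 'grip_width': 0.9998591321951524}
```

View pics/top0.png

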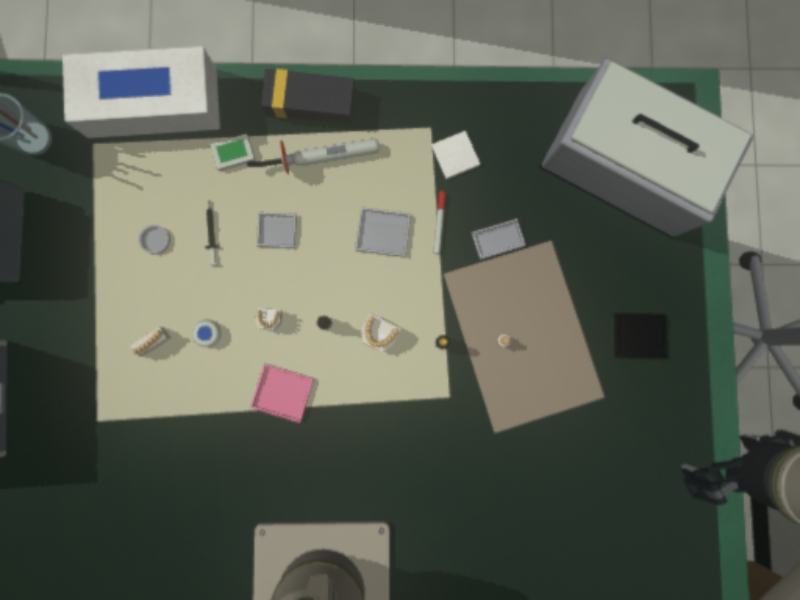

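View pics/side0.png

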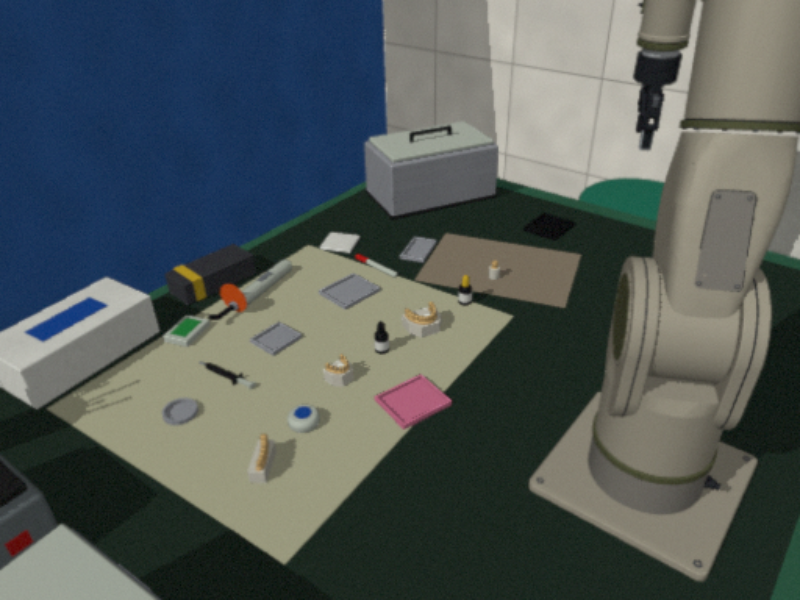

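Top view (800x600 px). Trays: large (384,232), small (277,230), long (498,239), round (155,239). Models: large (380,332), small (268,319), half (150,341), die (504,340). Bottles: black (325,322), yellow (443,342). Look-alikes: pink tray (283,392), black tray (641,335), and the white/blue jar (205,333), which could pass for the die or round tray. The steel trays and the cream blocks match the description.

```bash
cat > h.py <<'E'
from workcell import manip
import numpy as np, cv2
from scipy.spatial.transform import Rotation as R
def cloud(cam,px,dep):  # px Nx2 (col,row), dep N -> world
    c=manip.get_calibration(cam); K=np.array([[c['fx'],0,c['cx']],[0,c['fy'],c['cy']],[0,0,1]])
    u=cv2.undistortPoints(np.float64(px).reshape(-1,1,2),K,c['D']).reshape(-1,2)
    P=np.c_[u[:,0]*dep,-u[:,1]*dep,-dep]
    return R.from_quat(c['orientation']).apply(P)+c['xyz']
def project(cam,P):
    c=manip.get_calibration(cam); K=np.array([[c['fx'],0,c['cx']],[0,c['fy'],c['cy']],[0,0,1]])
    q=R.from_quat(c['orientation']).inv().apply(np.atleast_2d(P)-c['xyz'])*[1,-1,-1]
    return cv2.projectPoints(q,np.zeros(3),np.zeros(3),K,c['D'])[0].reshape(-1,2)
def rays(cam,px,z):  # intersect pixel rays with plane z
    o=manip.get_calibration(cam)['xyz']; P=cloud(cam,px,np.ones(len(px)))-o
    return o+P*((z-o[2])/P[:,2])[:,None]
THINGS="model_large model_small model_half model_die tray_large tray_small tray_long tray_round bottle_black bottle_yellow".split()
E
python3 - <<'E'
from h import *
pic={}
for cam in("top","side"):
    p,d=manip.camera(cam); big=cv2.resize(p[:,:,::-1],None,fx=1,fy=1).copy()
    for t in THINGS:
        r=manip.trace(t,cam)
        for k in r[:3]:
            m=k['pixels']; ys,xs=np.nonzero(m&(d>0))
            if len(xs)<5: continue
            P=cloud(cam,np.c_[xs,ys],d[ys,xs]); 
            rect=cv2.minAreaRect(P[:,:2].astype(np.float32)*1000)
            print(cam,t,round(k['p'],2),np.int32(k['box']),len(xs),'med',P.mean(0).round(3),'z',np.percentile(P[:,2],[2,50,98]).round(3),'rect',[np.round(a,1) for a in rect])
        if r:
            np.save(f"{cam}_{t}.npy",r[0]['pixels'])
    np.save(f"{cam}_d.npy",d); cv2.imwrite(f"{cam}_p.png",p[:,:,::-1])
t=cv2.imread("top_p.png"); cv2.imwrite("pics/crop1.png",cv2.resize(t[125:240,75:355],(800,328),interpolation=cv2.INTER_CUBIC))
E
```

```text
top model_large 0.88 [233 199 257 225] 411 med [ 0.443 -0.099  0.026] z [0.001 0.025 0.04 ] rect [array([442.1, -98. ]), array([65.7, 54.2]), np.float64(62.9)]
top model_small 0.62 [167 195 182 213] 191 med [0.469 0.096 0.026] z [0.011 0.024 0.038] rect [array([468.2,  97.4]), array([41.3, 35.1]), np.float64(84.8)]
top model_half 0.66 [275 212 290 220] 68 med [ 0.427 -0.208  0.043] z [0.023 0.039 0.06 ] rect [array([ 427.9, -208.8]), array([23.5, 21.8]), np.float64(89.8)]
top model_half 0.48 [ 86 210 107 227] 264 med [0.429 0.3   0.024] z [0.001 0.025 0.039] rect [array([429.8, 308.5]), array([32.1, 70.4]), np.float64(31.5)]
top model_die 0.55 [164 135 190 158] 547 med [0.632 0.089 0.004] z [-0.001  0.004  0.011] rect [array([633. ,  88.6]), array([70.8, 65.5]), np.float64(87.3)]
top tray_large 0.93 [158 230 200 268] 1000 med [0.339 0.075 0.005] z [0.    0.004 0.012] rect [array([338.9,  74.9]), array([94.9, 82.4]), np.float64(73.0)]
top tray_large 0.9 [392 198 428 231] 932 med [ 0.438 -0.572  0.005] z [-0.     0.004  0.011] rect [array([ 438.8, -571.6]), array([92.7, 79.4]), np.floa
[... 2208 characters left out ...]
8, -92.8]), array([79.4, 61.1]), np.float64(14.6)]
side tray_long 0.63 [257 150 280 166] 252 med [ 0.616 -0.315  0.004] z [-0.     0.004  0.01 ] rect [array([ 617.8, -314.1]), array([60.6, 92.2]), np.float64(17.3)]
side tray_round 0.57 [104 255 126 271] 306 med [0.613 0.306 0.005] z [0.001 0.004 0.01 ] rect [array([612.7, 305.5]), array([50. , 53.4]), np.float64(52.7)]
side bottle_black 0.62 [238 205 252 225] 138 med [0.455 0.005 0.027] z [0.003 0.027 0.055] rect [array([456.3,   3.9]), array([22.7, 17.9]), np.float64(39.4)]
side bottle_yellow 0.63 [291 172 304 194] 141 med [ 0.425 -0.207  0.027] z [-0.     0.027  0.058] rect [array([ 451.7, -245.4]), array([ 23.9, 119.2]), np.float64(34.7)]
```

View pics/crop1.png

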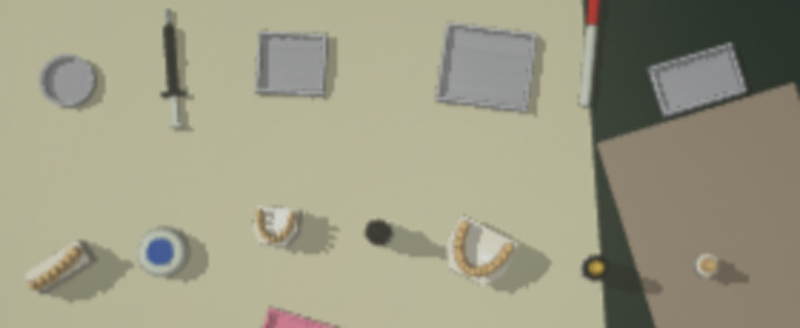

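Crop confirms it: cream models with ochre teeth; the large arch opens up-right. The steel trays are grey, and the blue jar and pink tray stay out of it. Now I'll fit the footprints.

```bash
cat > fit.py <<'E'
from h import *
from scipy.optimize import minimize
def dshape(a,b,f,c):  # x a, y b, -x face f, corner cut depth c
    return np.float32([[a/2,-b/2],[a/2,b/2],[-a/2+c,b/2],[-a/2,f/2],[-a/2,-f/2],[-a/2+c,-b/2]])
t=np.linspace(0,2*np.pi,25)[:-1]
SH=dict(model_large=dshape(52,64,36,16),model_small=dshape(36,42,23,11),model_half=dshape(24,60,60,0.01),
  model_die=np.float32(np.c_[11*np.cos(t),11*np.sin(t)]),bottle=np.float32(np.c_[12.5*np.cos(t),12.5*np.sin(t)]))
def pts(cams=("top","side"),z0=0.):
    out=[]
    for cam in cams:
        d=np.load(f"{cam}_d.npy"); ys,xs=np.nonzero(d>0); out.append(cloud(cam,np.c_[xs,ys],d[ys,xs]))
    return np.vstack(out)
def fit(shape,c0,P,angs=np.arange(0,360,20),thr=.011):
    S=SH[shape]; Q=P[(np.hypot(*(P[:,:2]-c0).T)<.055)&(P[:,2]<.05)]; lab=np.where(Q[:,2]>thr,1,-1)
    def cost(v):
        c,s=np.cos(v[2]),np.sin(v[2]); L=(Q[:,:2]*1000-v[:2])@np.array([[c,-s],[s,c]])
        sd=np.array([cv2.pointPolygonTest(S,(float(a),float(b)),True) for a,b in L])
        return np.mean(1/(1+np.exp(np.clip(lab*sd/1.5,-30,30))))
    rs=[]
    for a in angs:
        rs.append(minimize(cost,[c0[0]*1000,c0[1]*1000,np.radians(a)],method="Nelder-Mead",options=dict(maxiter=90,initial_simplex=[[c0[0]*1000+i,c0[1]*1000+j,np.radians(a+k)] for i,j,k in((0,0,0),(5,0,0),(0,5,0),(0,0,12))])))
    rs.sort(key=lambda r:r.fun); return [(r.x[:2].round(1),round(np.degrees(r.x[2])%360,1),round(r.fun,4)) for r in rs[:3]]
E
python3 - <<'E'
from fit import *
P={'t':pts(("top",)),'s':pts(("side",))}
for s,c in dict(model_large=(.441,-.098),model_small=(.469,.097),model_half=(.428,.308)).items():
    for k in P: print(k,s,fit(s,np.array(c),P[k]))
die=rays("top",np.array([[504*.64,340*.64]]),.03)[0,:2]; print(die)
for k in P:
    print(k,'die',fit("model_die",die,P[k],[0])); print('bb',fit("bottle",np.array((.455,.004)),P[k],[0])); print('by',fit("bottle",np.array((.427,-.207)),P[k],[0]))
E
```

```text
t model_large [(array([442.5, -96.8]), np.float64(332.9), np.float64(0.0419)), (array([442.5, -96.8]), np.float64(332.9), np.float64(0.0419)), (array([442.5, -96.8]), np.float64(332.9), np.float64(0.0419))]
s model_large [(array([441.5, -97.4]), np.float64(337.1), np.float64(0.1445)), (array([441.5, -97.4]), np.float64(337.1), np.float64(0.1445)), (array([441.5, -97.4]), np.float64(337.1), np.float64(0.1445))]
t model_small [(array([469. ,  98.6]), np.float64(354.7), np.float64(0.0328)), (array([469. ,  98.6]), np.float64(354.7), np.float64(0.0328)), (array([469. ,  98.6]), np.float64(354.7), np.float64(0.0328))]
s model_small [(array([467.4,  97.2]), np.float64(358.9), np.float64(0.095)), (array([467.4,  97.2]), np.float64(358.9), np.float64(0.095)), (array([467.4,  97.2]), np.float64(358.9), np.float64(0.095))]
t model_half [(array([430.2, 303.2]), np.float64(33.9), np.float64(0.0518)), (array([430.2, 303.2]), np.float64(213.9), np.float64(0.0518)), (array([430.2, 303.2]), np.float64(33.9), np.float64(0.0518))]
s model_half [(array([429.2, 302.7]), np.float64(213.0), np.float64(0.0827)), (array([429.2, 302.7]), np.float64(33.0), np.float64(0.0827)), (array([429.2, 302.7]), np.float64(213.0), np.float64(0.0827))]
[ 0.42878969 -0.31941099]
t die [(array([ 429.3, -319.7]), np.float64(356.0), np.float64(0.0161))]
bb [(array([461.8,  -1.1]), np.float64(11.7), np.float64(0.0182))]
by [(array([ 427.6, -209.5]), np.float64(359.2), np.float64(0.0182))]
s die [(array([ 427.4, -316.4]), np.float64(1.1), np.float64(0.0575))]
bb [(array([458.1,   1.3]), np.float64(6.5), np.float64(0.0557))]
by [(array([ 423.7, -206. ]), np.float64(3.6), np.float64(0.0652))]
```

```bash
cat > go.py <<'E'
# python3 go.py "x,y,z,yawdeg" ... -> units from the current pose (TCP, mm)
from h import *; import sys
o=manip.get_obs(); q=R.from_quat(o['ee_rot'])
X=q.apply([1,0,0]); print('t',round(o['clock'],2),'pos',(o['position']*1000).round(1),'yaw',round(np.degrees(np.arctan2(X[1],X[0])),1),'w',round(o['grip_width'],3),'gf',round(o['grasp_force'],1),'ft',o['ft_force'].round(1),'tip',manip.tip_reach)
for a in sys.argv[1:]:
    x,y,z,w=map(float,a.split(',')); w=np.radians(w)/2
    T=R.from_quat([np.cos(w),np.sin(w),0,0]); d=q.inv().apply(np.array([x,y,z])/1000-o['position'])/.05
    print(a,np.r_[d,np.degrees((q.inv()*T).as_rotvec())/8].round(2).tolist())
E
python3 go.py 428.5,-318.5,150,55 428.5,-318.5,80,55
```

```text
t 1.2 pos [ 266.1 -565.5  245.3] yaw 25.2 w 0.998 gf 0.0 ft [0.2 0.2 0.5] tip 0.014
428.5,-318.5,150,55 [5.04, -3.09, 1.91, 0.0, -0.0, -3.72]
428.5,-318.5,80,55 [5.04, -3.09, 3.31, 0.0, -0.0, -3.72]
```

```bash
python3 -m pendant '[[0.9,-0.55,0.3,0,0,-0.7,1],[1.8,-1.1,0.6,0,0,-1.4,1],[2.7,-1.65,0.9,0,0,-2.1,1],[3.6,-2.2,1.2,0,0,-2.8,1],[4.5,-2.75,1.5,0,0,-3.4,1],[5.04,-3.09,1.91,0,0,-3.72,1],[5.04,-3.09,2.6,0,0,-3.72,1],[5.04,-3.09,3.3,0,0,-3.72,1],[5.04,-3.09,3.3,0,0,-3.72,1],[5.04,-3.09,3.3,0,0,-3.72,1]]' 40; python3 go.py 428.5,-318.5,23,55
python3 - <<'E'
from h import *
p,d=manip.camera("side"); cv2.imwrite("pics/s1.png",cv2.resize(p[110:230,240:400,::-1],(800,600),interpolation=cv2.INTER_CUBIC))
E
```

```text
clock: 2.45
position: [0.429, -0.3189, 0.0817]
ee_rot: [0.887, 0.461, 0.0, 0.001]
ft_force: [0.9, 0.8, 1.2]
grip_width: 1.004
grasp_force: 0.0
t 2.45 pos [ 429.  -318.9   81.7] yaw 54.9 w 1.004 gf 0.0 ft [0.9 0.8 1.2] tip 0.014
428.5,-318.5,23,55 [0.0, -0.01, 1.17, 0.01, -0.0, -0.01]
```

View pics/s1.png

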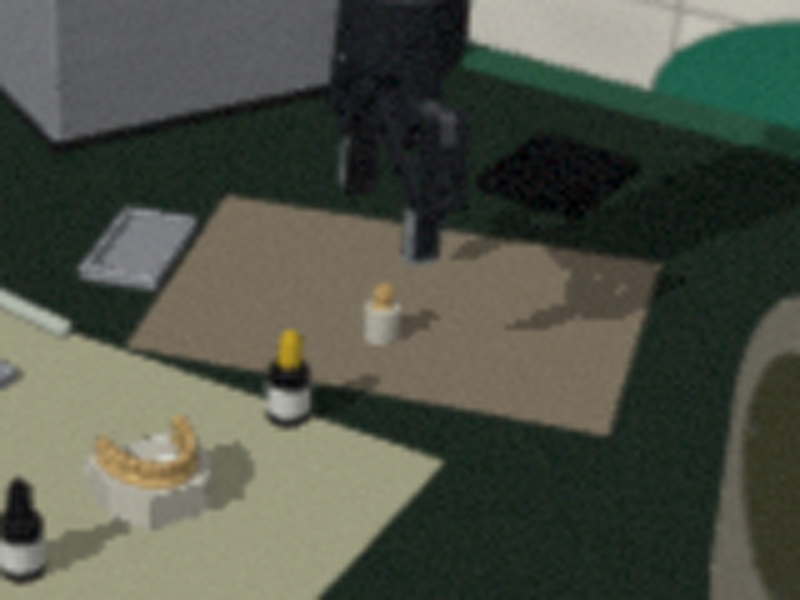

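The die (crop 383,315) stands under the jaw midpoint, clear of the yellow bottle (290,380).

```bash
python3 -m pendant '[[0,0,0.4,0,0,0,1],[0,0,0.8,0,0,0,1],[0,0,1.1,0,0,0,1],[0,0,1.16,0,0,0,1],[0,0,1.16,0,0,0,-0.8],[0,0,1.16,0,0,0,-0.8],[0,0,1.16,0,0,0,-0.8],[0,0,1.16,0,0,0,-0.8],[0,0,1.16,0,0,0,-0.8],[0,0,1.16,0,0,0,-0.8]]' 40; python3 go.py
```

```text
clock: 3.75
position: [0.4286, -0.3186, 0.0229]
ee_rot: [0.887, 0.461, 0.0, 0.0]
ft_force: [-1.3, 0.9, 5.3]
grip_width: 0.24
grasp_force: 39.0
t 3.75 pos [ 428.6 -318.6   22.9] yaw 55.0 w 0.24 gf 39.0 ft [-1.3  0.9  5.3] tip 0.014
```

```bash
python3 go.py 520,0,150,80 611.5,305,150,105
```

```text
t 3.75 pos [ 428.6 -318.6   22.9] yaw 55.0 w 0.24 gf 39.0 ft [-1.3  0.9  5.3] tip 0.014
520,0,150,80 [6.27, -2.16, -2.54, 0.0, 0.0, -3.13]
611.5,305,150,105 [12.31, -4.17, -2.55, 0.0, 0.0, -6.26]
```

```bash
python3 -m pendant '[[0,0,-0.6,0,0,0,-0.8],[0,0,-1.5,0,0,0,-0.8],[0.4,-0.15,-2.3,0,0,-0.2,-0.8],[1.2,-0.4,-2.55,0,0,-0.6,-0.8],[2.2,-0.75,-2.55,0,0,-1.1,-0.8],[3.2,-1.1,-2.55,0,0,-1.6,-0.8],[4.2,-1.43,-2.55,0,0,-2.1,-0.8],[5.2,-1.77,-2.55,0,0,-2.6,-0.8],[6.2,-2.1,-2.55,0,0,-3.1,-0.8],[7.2,-2.45,-2.55,0,0,-3.6,-0.8]]'; python3 go.py 611.5,305,150,105
```

```text
clock: 5.0
position: [0.5351, 0.0481, 0.1499]
ee_rot: [0.744, 0.668, 0.0, 0.0]
ft_force: [0.4, -1.0, -0.5]
grip_width: 0.236
grasp_force: 39.2
t 5.0 pos [535.1  48.1 149.9] yaw 83.9 w 0.236 gf 39.2 ft [ 0.4 -1.  -0.5] tip 0.014
611.5,305,150,105 [5.27, 0.97, -0.0, 0.0, 0.0, -2.64]
```

```bash
python3 -m pendant '[[1,0.18,0,0,0,-0.5,-0.8],[2,0.37,0,0,0,-1,-0.8],[3,0.55,0,0,0,-1.5,-0.8],[4,0.74,0,0,0,-2,-0.8],[4.8,0.88,0.2,0,0,-2.4,-0.8],[5.25,0.96,0.6,0,0,-2.64,-0.8],[5.25,0.96,1.3,0,0,-2.64,-0.8],[5.25,0.96,1.7,0,0,-2.64,-0.8],[5.25,0.96,1.7,0,0,-2.64,-0.8],[5.25,0.96,1.7,0,0,-2.64,-0.8]]'; python3 go.py 611.5,305,27,105
python3 - <<'E'
from h import *
p,d=manip.camera("side"); cv2.imwrite("pics/s2.png",cv2.resize(p[200:290,70:190,::-1],(800,600),interpolation=cv2.INTER_CUBIC))
E
```

```text
clock: 6.25
position: [0.6117, 0.3024, 0.0662]
ee_rot: [0.61, 0.793, 0.001, 0.0]
ft_force: [-0.2, 0.4, 0.5]
grip_width: 0.237
grasp_force: 39.2
t 6.25 pos [611.7 302.4  66.2] yaw 104.8 w 0.237 gf 39.2 ft [-0.2  0.4  0.5] tip 0.014
611.5,305,27,105 [0.05, 0.01, 0.78, 0.01, -0.0, -0.02]
```

View pics/s2.png

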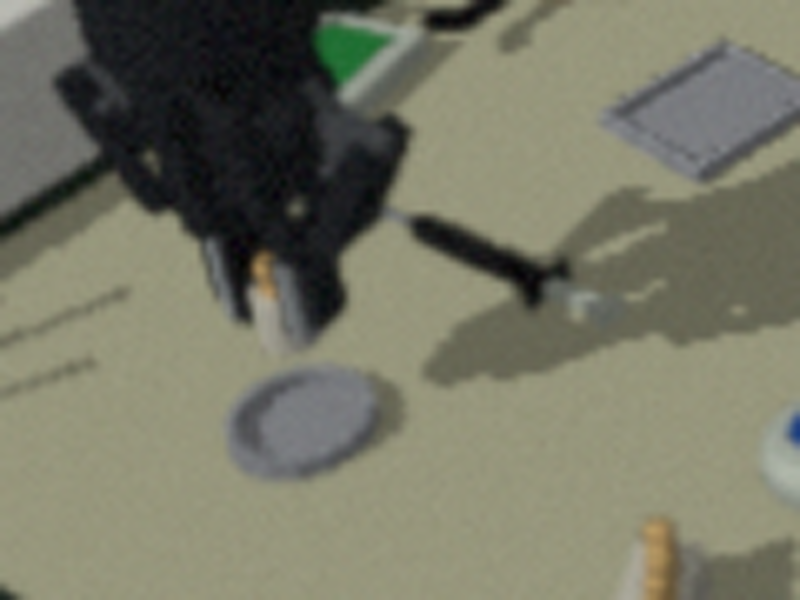

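The die is upright in the jaws (crop 275,300) above the round tray (305,420). I'll lower it and release.

```bash
python3 -m pendant '[[0.04,0,0.3,0,0,0,-0.8],[0.04,0,0.6,0,0,0,-0.8],[0.04,0,0.72,0,0,0,-0.8],[0.04,0,0.78,0,0,0,-0.8],[0.04,0,0.8,0,0,0,-0.8],[0.04,0,0.8,0,0,0,0],[0.04,0,0.8,0,0,0,0],[0.04,0,0.8,0,0,0,0],[0.04,0,0.3,0,0,0,0.3],[0.04,0,-0.5,0,0,0,0.5]]'; python3 go.py 540,303,120,123.5 431,303,120,123.5 431,303,70,123.5
```

```text
clock: 7.55
position: [0.6097, 0.3038, 0.089]
ee_rot: [0.61, 0.793, -0.001, -0.001]
ft_force: [0.2, -0.5, 0.4]
grip_width: 0.747
grasp_force: 0.0
t 7.55 pos [609.7 303.8  89. ] yaw 104.9 w 0.747 gf 0.0 ft [ 0.2 -0.5  0.4] tip 0.014
540,303,120,123.5 [0.34, -1.35, -0.62, -0.02, 0.0, -2.33]
431,303,120,123.5 [0.9, -3.46, -0.61, -0.02, 0.0, -2.33]
431,303,70,123.5 [0.9, -3.46, 0.39, -0.02, 0.0, -2.33]
```

```bash
python3 -m pendant '[[0.2,-0.6,0,0,0,-0.4,1],[0.4,-1.5,0,0,0,-1,1],[0.65,-2.5,0,0,0,-1.7,1],[0.9,-3.46,0,0,0,-2.33,1],[0.9,-3.46,0,0,0,-2.33,1],[0.9,-3.46,0.4,0,0,-2.33,0.6],[0.9,-3.46,0.4,0,0,-2.33,0.4],[0.9,-3.46,0.4,0,0,-2.33,0.4],[0.9,-3.46,0.4,0,0,-2.33,0.4],[0.9,-3.46,0.4,0,0,-2.33,0.4]]'; python3 go.py 430,303,23,123.5
python3 - <<'E'
from h import *
p,d=manip.camera("side"); cv2.imwrite("pics/s3.png",cv2.resize(p[200:320,70:230,::-1],(800,600),interpolation=cv2.INTER_CUBIC))
E
```

```text
clock: 8.8
position: [0.432, 0.3035, 0.07]
ee_rot: [0.473, 0.881, 0.0, 0.0]
ft_force: [0.0, 0.1, -0.2]
grip_width: 0.697
grasp_force: 0.0
t 8.8 pos [432.  303.5  70. ] yaw 123.5 w 0.697 gf 0.0 ft [ 0.   0.1 -0.2] tip 0.014
430,303,23,123.5 [0.01, -0.04, 0.94, 0.0, 0.0, 0.0]
```

View pics/s3.png

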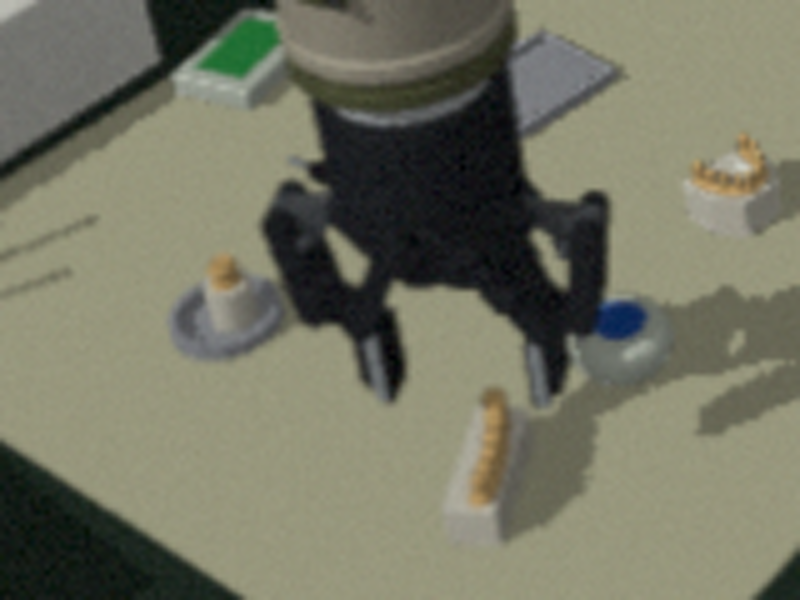

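The die sits upright in the round tray (225,300). The half arch (485,470) lies along the jaws' gap, with the fingers on either side at (385,380) and (545,380), clear of the jar.

```bash
python3 -m pendant '[[0,-0.04,0.4,0,0,0,0.4],[0,-0.04,0.8,0,0,0,0.4],[0,-0.04,0.94,0,0,0,0.4],[0,-0.04,0.94,0,0,0,0.2],[0,-0.04,0.94,0,0,0,-0.8],[0,-0.04,0.94,0,0,0,-0.8],[0,-0.04,0.94,0,0,0,-0.8],[0,-0.04,0.94,0,0,0,-0.8],[0,-0.04,0.94,0,0,0,-0.8],[0,-0.04,0.94,0,0,0,-0.8]]' 50; python3 go.py 617,-315,150,106.5
```

```text
clock: 10.1
position: [0.4305, 0.3026, 0.0235]
ee_rot: [0.473, 0.881, 0.001, 0.0]
ft_force: [-0.4, 0.1, 6.1]
grip_width: 0.269
grasp_force: 49.9
t 10.1 pos [430.5 302.6  23.5] yaw 123.5 w 0.269 gf 49.9 ft [-0.4  0.1  6.1] tip 0.014
617,-315,150,106.5 [-12.36, -3.71, -2.53, 0.01, 0.0, 2.13]
```

```bash
python3 -m pendant '[[0,0,-0.5,0,0,0,-0.8],[0,0,-1.4,0,0,0,-0.8],[-0.4,-0.12,-2.2,0,0,0,-0.8],[-1.2,-0.36,-2.5,0,0,0.2,-0.8],[-2.2,-0.66,-2.5,0,0,0.4,-0.8],[-3.2,-0.96,-2.5,0,0,0.6,-0.8],[-4.2,-1.26,-2.5,0,0,0.8,-0.8],[-5.2,-1.56,-2.5,0,0,1,-0.8],[-6.2,-1.86,-2.5,0,0,1.2,-0.8],[-7.2,-2.16,-2.5,0,0,1.4,-0.8]]'; python3 go.py 617,-315,150,106.5
```

```text
clock: 11.35
position: [0.539, -0.0593, 0.1479]
ee_rot: [0.557, 0.83, -0.0, 0.0]
ft_force: [1.2, -0.0, -1.0]
grip_width: 0.266
grasp_force: 49.2
t 11.35 pos [539.  -59.3 147.9] yaw 112.3 w 0.266 gf 49.2 ft [ 1.2 -0.  -1. ] tip 0.014
617,-315,150,106.5 [-5.32, -0.49, -0.04, 0.0, 0.0, 0.72]
```

```bash
python3 -m pendant '[[-1,-0.1,0,0,0,0.15,-0.8],[-2,-0.2,0,0,0,0.3,-0.8],[-3,-0.3,0,0,0,0.45,-0.8],[-4,-0.4,0,0,0,0.6,-0.8],[-4.8,-0.45,0.1,0,0,0.72,-0.8],[-5.3,-0.49,0.5,0,0,0.72,-0.8],[-5.3,-0.49,1.1,0,0,0.72,-0.8],[-5.3,-0.49,1.6,0,0,0.72,-0.8],[-5.3,-0.49,1.6,0,0,0.72,-0.8],[-5.3,-0.49,1.6,0,0,0.72,-0.8]]'; python3 go.py 617,-315,27,106.5
python3 - <<'E'
from h import *
p,d=manip.camera("side"); cv2.imwrite("pics/s4.png",cv2.resize(p[110:200,220:340,::-1],(800,600),interpolation=cv2.INTER_CUBIC))
E
```

```text
clock: 12.6
position: [0.6173, -0.3121, 0.069]
ee_rot: [0.598, 0.802, 0.0, 0.001]
ft_force: [-0.0, -0.2, -0.9]
grip_width: 0.269
grasp_force: 49.2
t 12.6 pos [ 617.3 -312.1   69. ] yaw 106.6 w 0.269 gf 49.2 ft [-0.  -0.2 -0.9] tip 0.014
617,-315,27,106.5 [-0.05, -0.02, 0.84, 0.01, 0.01, 0.01]
```

View pics/s4.png

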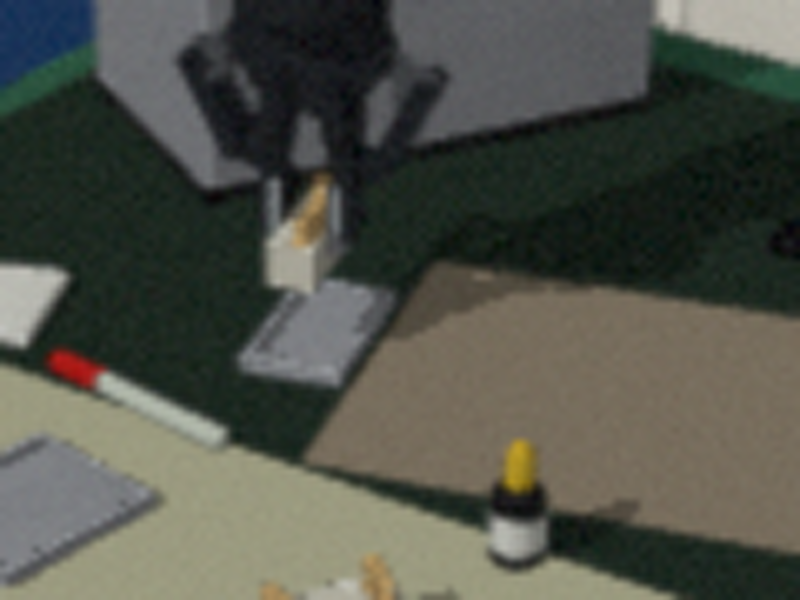

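The half arch (300,245) is aligned over the long tray (320,330).

```bash
python3 -m pendant '[[-0.05,-0.02,0.3,0,0,0,-0.8],[-0.05,-0.02,0.6,0,0,0,-0.8],[-0.05,-0.02,0.76,0,0,0,-0.8],[-0.05,-0.02,0.84,0,0,0,-0.8],[-0.05,-0.02,0.86,0,0,0,-0.8],[-0.05,-0.02,0.86,0,0,0,-0.1],[-0.05,-0.02,0.86,0,0,0,-0.1],[-0.05,-0.02,0.86,0,0,0,-0.1],[-0.05,-0.02,0.4,0,0,0,0.3],[-0.05,-0.02,-0.5,0,0,0,0.5]]'; python3 go.py 442,-97,100,64 442,-97,70,64
```

```text
clock: 13.9
position: [0.6157, -0.3143, 0.0932]
ee_rot: [0.598, 0.802, -0.0, -0.001]
ft_force: [0.8, -0.3, 0.3]
grip_width: 0.751
grasp_force: 0.0
t 13.9 pos [ 615.7 -314.3   93.2] yaw 106.6 w 0.751 gf 0.0 ft [ 0.8 -0.3  0.3] tip 0.014
442,-97,100,64 [5.16, -2.09, -0.12, -0.02, -0.01, 5.32]
442,-97,70,64 [5.15, -2.09, 0.48, -0.02, -0.01, 5.32]
```

```bash
python3 -m pendant '[[0.7,-0.3,-0.4,0,0,0.8,1],[1.5,-0.6,-0.4,0,0,1.6,1],[2.4,-1,-0.4,0,0,2.5,1],[3.3,-1.35,-0.4,0,0,3.4,1],[4.2,-1.7,-0.4,0,0,4.3,1],[5.15,-2.09,-0.3,0,0,5.32,1],[5.15,-2.09,0.2,0,0,5.32,1],[5.15,-2.09,0.45,0,0,5.32,1],[5.15,-2.09,0.45,0,0,5.32,1],[5.15,-2.09,0.45,0,0,5.32,1]]'; python3 go.py 442,-97,24,64
python3 - <<'E'
from h import *
p,d=manip.camera("side"); cv2.imwrite("pics/s5.png",cv2.resize(p[120:240,200:360,::-1],(800,600),interpolation=cv2.INTER_CUBIC))
E
```

```text
clock: 15.15
position: [0.4437, -0.0979, 0.071]
ee_rot: [0.848, 0.53, 0.0, 0.0]
ft_force: [-0.2, 0.0, -0.7]
grip_width: 0.999
grasp_force: 0.0
t 15.15 pos [443.7 -97.9  71. ] yaw 64.0 w 0.999 gf 0.0 ft [-0.2  0.  -0.7] tip 0.014
442,-97,24,64 [0.0, -0.04, 0.94, 0.0, -0.0, -0.0]
```

View pics/s5.png

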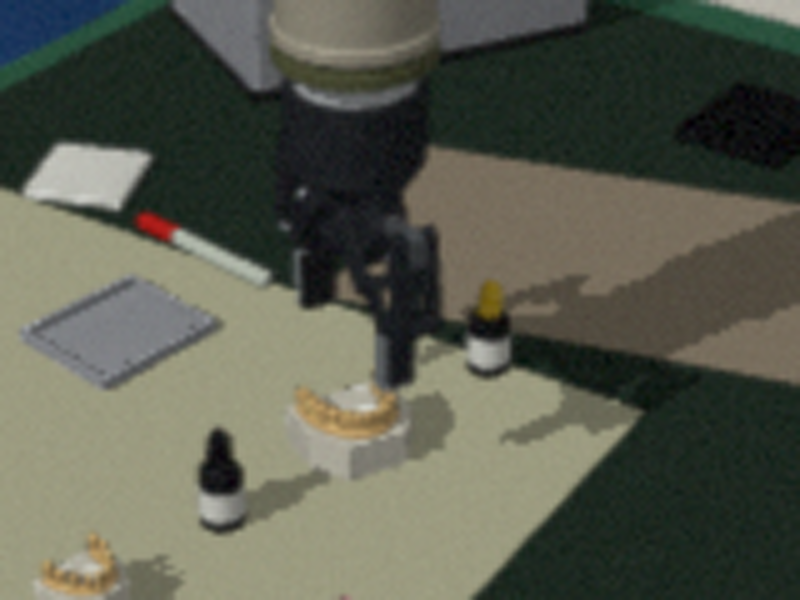

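Large arch (350,430) lies between the jaws, with black bottle (220,480) and yellow bottle (488,335) clear of the fingers.

```bash
python3 -m pendant '[[0,-0.04,0.4,0,0,0,1],[0,-0.04,0.8,0,0,0,1],[0,-0.04,0.96,0,0,0,1],[0,-0.04,0.96,0,0,0,0.6],[0,-0.04,0.96,0,0,0,-0.2],[0,-0.04,0.96,0,0,0,-0.2],[0,-0.04,0.96,0,0,0,-0.2],[0,-0.04,0.96,0,0,0,-0.2],[0,-0.04,0.96,0,0,0,-0.2],[0,-0.04,0.96,0,0,0,-0.2]]' 60; python3 go.py 628.5,-104.5,80,83 
```

```text
clock: 16.45
position: [0.4419, -0.0969, 0.0235]
ee_rot: [0.848, 0.53, 0.0, 0.001]
ft_force: [-1.7, 0.7, 7.3]
grip_width: 0.591
grasp_force: 62.6
t 16.45 pos [441.9 -96.9  23.5] yaw 64.0 w 0.591 gf 62.6 ft [-1.7  0.7  7.3] tip 0.014
628.5,-104.5,80,83 [1.5, 3.42, -1.13, 0.01, 0.0, -2.38]
```

```bash
python3 -m pendant '[[0,0,-0.4,0,0,0,-0.2],[0,0,-1,0,0,0,-0.2],[0.3,0.7,-1.15,0,0,-0.5,-0.2],[0.6,1.4,-1.15,0,0,-1,-0.2],[0.95,2.1,-1.15,0,0,-1.5,-0.2],[1.25,2.8,-1.15,0,0,-2,-0.2],[1.5,3.4,-1.15,0,0,-2.38,-0.2],[1.5,3.42,-1,0,0,-2.38,-0.2],[1.5,3.42,-0.8,0,0,-2.38,-0.2],[1.5,3.42,-0.8,0,0,-2.38,-0.2]]'; python3 go.py 628.5,-104.5,26.5,83
python3 - <<'E'
from h import *
p,d=manip.camera("side"); cv2.imwrite("pics/s6.png",cv2.resize(p[130:220,180:300,::-1],(800,600),interpolation=cv2.INTER_CUBIC))
E
```

```text
clock: 17.7
position: [0.6263, -0.1045, 0.0613]
ee_rot: [0.749, 0.663, -0.001, -0.001]
ft_force: [-0.2, 0.2, -0.6]
grip_width: 0.591
grasp_force: 63.2
t 17.7 pos [ 626.3 -104.5   61.3] yaw 83.0 w 0.591 gf 63.2 ft [-0.2  0.2 -0.6] tip 0.014
628.5,-104.5,26.5,83 [0.0, 0.05, 0.7, -0.02, 0.0, 0.0]
```

View pics/s6.png

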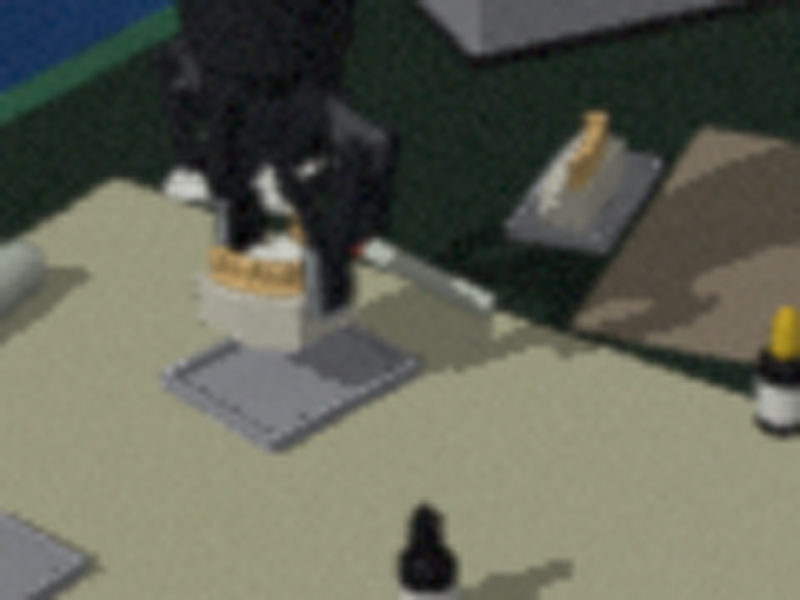

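The half arch sits in its tray (590,190). The large arch is aligned above its tray (290,380).

```bash
python3 -m pendant '[[0,0.05,0.3,0,0,0,-0.2],[0,0.05,0.5,0,0,0,-0.2],[0,0.05,0.64,0,0,0,-0.2],[0,0.05,0.7,0,0,0,-0.2],[0,0.05,0.71,0,0,0,-0.2],[0,0.05,0.71,0,0,0,0.6],[0,0.05,0.71,0,0,0,0.7],[0,0.05,0.71,0,0,0,0.7],[0,0.05,0.3,0,0,0,0.8],[0,0.05,-0.6,0,0,0,0.8]]'; python3 go.py 550,0,110,85 468.5,97.5,100,86 468.5,97.5,70,86
```

```text
clock: 19.0
position: [0.6292, -0.1044, 0.0926]
ee_rot: [0.749, 0.663, -0.001, -0.001]
ft_force: [0.3, -0.6, -0.1]
grip_width: 0.903
grasp_force: 0.0
t 19.0 pos [ 629.2 -104.4   92.6] yaw 83.1 w 0.903 gf 0.0 ft [ 0.3 -0.6 -0.1] tip 0.014
550,0,110,85 [1.88, -1.83, -0.34, -0.02, -0.0, -0.24]
468.5,97.5,100,86 [3.62, -3.68, -0.14, -0.02, -0.0, -0.37]
468.5,97.5,70,86 [3.62, -3.68, 0.46, -0.02, -0.0, -0.37]
```

```bash
python3 -m pendant '[[0.6,-0.6,-0.3,0,0,-0.1,0.6],[1.3,-1.3,-0.34,0,0,-0.2,0.6],[2,-2,-0.34,0,0,-0.3,0.6],[2.7,-2.75,-0.34,0,0,-0.4,0.6],[3.4,-3.45,-0.3,0,0,-0.48,0.6],[3.62,-3.68,0,0,0,-0.48,0.6],[3.62,-3.68,0.43,0,0,-0.48,0.6],[3.62,-3.68,0.43,0,0,-0.48,0.6],[3.62,-3.68,0.43,0,0,-0.48,0.6],[3.62,-3.68,0.43,0,0,-0.48,0.6]]'; python3 go.py 468.3,97.7,23,86.5
python3 - <<'E'
from h import *
p,d=manip.camera("side"); cv2.imwrite("pics/s7.png",cv2.resize(p[140:275,150:330,::-1],(800,600),interpolation=cv2.INTER_CUBIC))
E
```

```text
clock: 20.25
position: [0.4703, 0.0973, 0.0718]
ee_rot: [0.726, 0.687, 0.001, 0.001]
ft_force: [0.8, 0.3, -0.7]
grip_width: 0.799
grasp_force: 0.0
t 20.25 pos [470.3  97.3  71.8] yaw 86.9 w 0.799 gf 0.0 ft [ 0.8  0.3 -0.7] tip 0.014
468.3,97.7,23,86.5 [0.01, -0.04, 0.98, 0.01, -0.0, 0.04]
```

View pics/s7.png

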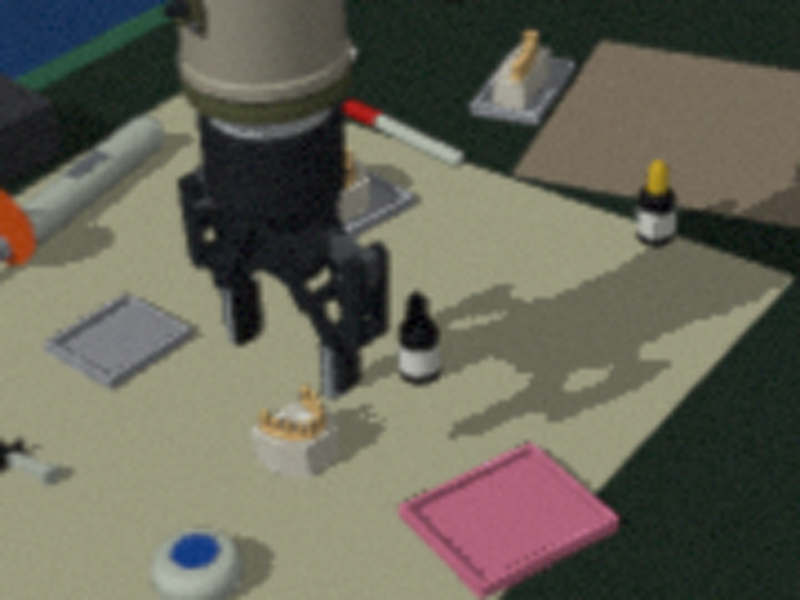

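The small arch (295,435) is between the jaws; both bottles are standing at (420,345) and (657,205).

```bash
python3 -m pendant '[[0,-0.04,0.4,0,0,0,0.6],[0,-0.04,0.8,0,0,0,0.6],[0,-0.04,0.98,0,0,0,0.6],[0,-0.04,0.98,0,0,0,0.3],[0,-0.04,0.98,0,0,0,-0.5],[0,-0.04,0.98,0,0,0,-0.5],[0,-0.04,0.98,0,0,0,-0.5],[0,-0.04,0.98,0,0,0,-0.5],[0,-0.04,0.98,0,0,0,-0.5],[0,-0.04,0.98,0,0,0,-0.5]]' 50; python3 go.py 631.5,88.7,60,87.3 
```

```text
clock: 21.55
position: [0.4682, 0.0976, 0.0229]
ee_rot: [0.726, 0.688, 0.0, 0.001]
ft_force: [-1.6, 0.1, 5.9]
grip_width: 0.407
grasp_force: 49.7
t 21.55 pos [468.2  97.6  22.9] yaw 86.9 w 0.407 gf 49.7 ft [-1.6  0.1  5.9] tip 0.014
631.5,88.7,60,87.3 [-0.0, 3.27, -0.74, 0.01, 0.0, -0.05]
```

```bash
python3 -m pendant '[[0,0,-0.4,0,0,0,-0.5],[0,0,-1,0,0,0,-0.5],[0,0.6,-1.1,0,0,0,-0.5],[0,1.3,-1.1,0,0,0,-0.5],[0,2,-1.1,0,0,0,-0.5],[0,2.7,-1.1,0,0,0,-0.5],[0,3.2,-1.1,0,0,0,-0.5],[0,3.28,-0.9,0,0,0,-0.5],[0,3.28,-0.74,0,0,0,-0.5],[0,3.28,-0.74,0,0,0,-0.5]]'; python3 go.py 631.5,88.7,26,87.3
python3 - <<'E'
from h import *
p,d=manip.camera("side"); cv2.imwrite("pics/s8.png",cv2.resize(p[140:230,130:250,::-1],(800,600),interpolation=cv2.INTER_CUBIC))
E
```

```text
clock: 22.8
position: [0.6298, 0.0886, 0.0579]
ee_rot: [0.726, 0.688, -0.001, -0.001]
ft_force: [-0.3, -0.1, -1.0]
grip_width: 0.411
grasp_force: 49.8
t 22.8 pos [629.8  88.6  57.9] yaw 86.9 w 0.411 gf 49.8 ft [-0.3 -0.1 -1. ] tip 0.014
631.5,88.7,26,87.3 [0.0, 0.03, 0.64, -0.01, 0.0, -0.05]
```

View pics/s8.png

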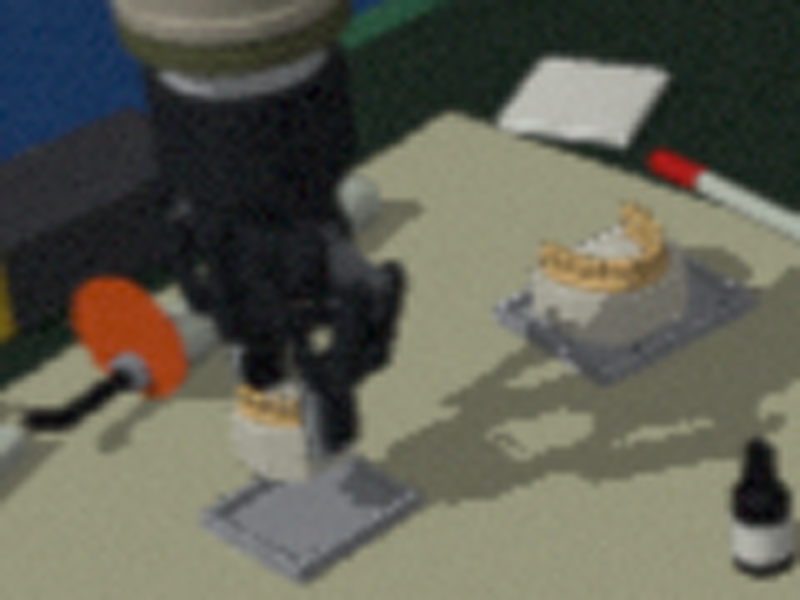

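The large arch rests in its tray (620,290), and the small arch is above its own tray (310,515).

```bash
python3 -m pendant '[[0,0.03,0.25,0,0,0,-0.5],[0,0.03,0.45,0,0,0,-0.5],[0,0.03,0.58,0,0,0,-0.5],[0,0.03,0.63,0,0,0,-0.5],[0,0.03,0.64,0,0,0,-0.5],[0,0.03,0.64,0,0,0,0.3],[0,0.03,0.64,0,0,0,0.4],[0,0.03,0.64,0,0,0,0.4],[0,0.03,0.2,0,0,0,0.6],[0,0.03,-0.6,0,0,0,0.6]]'; python3 -m pendant '[[0,-0.2,-1,0,0,0,0.6],[0,-0.6,-2,0,0,0,0.6],[0,-1.2,-3,0,0,0,0.6],[0,-2,-3.6,0,0,0,0.6],[0,-3,-3.8,0,0,0,0.6],[0,-3.8,-3.8,0,0,0,0.6],[0,-4.5,-3.8,0,0,0,0.6],[0,-4.5,-3.8,0,0,0,0.6],[0,-4.5,-3.8,0,0,0,0.6],[0,-4.5,-3.8,0,0,0,0.6]]'
python3 - <<'E'
from fit import *
for c in("top","side"):
    p,d=manip.camera(c); np.save(f"{c}_d.npy",d); cv2.imwrite(f"{c}_p.png",p[:,:,::-1])
P=pts(("top",))
for s,c,a in(("model_large",(.629,-.1045),-7),("model_small",(.6315,.0887),-3),("model_half",(.617,-.315),16.5),("model_die",(.6115,.305),0)):
    c=np.array(c); Q=P[np.hypot(*(P[:,:2]-c).T)<.04]; print(s,len(Q),(Q[:,2]>.017).sum(),np.percentile(Q[:,2],98).round(4),fit(s,c,P,[a],.017))
t=cv2.imread("top_p.png"); cv2.imwrite("pics/fin.png",cv2.resize(t[125:240,75:355],(800,328),interpolation=cv2.INTER_CUBIC))
E
```

```text
clock: 24.1
position: [0.6321, 0.0884, 0.0896]
ee_rot: [0.726, 0.688, -0.001, -0.001]
ft_force: [0.1, 0.3, 1.2]
grip_width: 0.798
grasp_force: 0.0
clock: 25.35
position: [0.4087, 0.1008, 0.279]
ee_rot: [0.726, 0.688, 0.0, -0.0]
ft_force: [0.3, 0.1, 0.5]
grip_width: 0.799
grasp_force: 0.0
model_large 609 387 0.0416 [(array([ 631.6, -104.6]), np.float64(351.9), np.float64(0.0513))]
model_small 612 186 0.0387 [(array([633.9,  89.7]), np.float64(354.3), np.float64(0.0374))]
model_half 590 192 0.041 [(array([ 616.3, -313.3]), np.float64(16.5), np.float64(0.0427))]
model_die 628 57 0.0371 [(array([610.9, 304.2]), np.float64(15.5), np.float64(0.0219))]
```

View pics/fin.png

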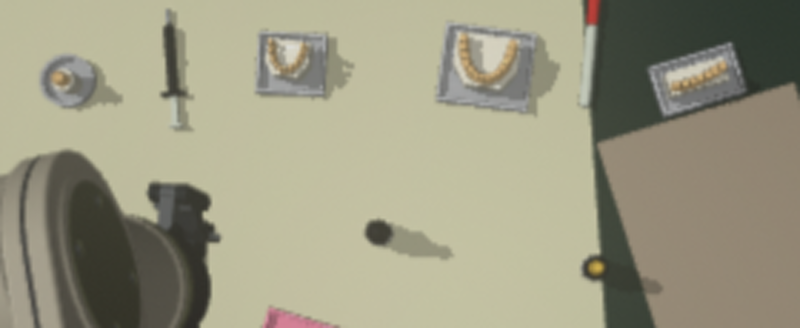

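All four models are in their own trays ((68,80), (290,58), (487,60), (697,77)), within about 3 mm of centre. The bottles haven't moved.

```bash
python3 -c "
from workcell import manip
print(manip.hand_in())"
```

```text
the job is handed in; nothing more can be done
None
```

I set all four models down in their own trays, each within about 3 mm of centre by the last top picture, left both bottles standing in place, and handed the job in at about 25 s of the 102 s; hand-in gave no verdict.

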